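Load the sample cassette up the loader chute

TASK

Load the sample cassette (the grey one with the tall tail plate) into the cassette loader: set it on the open foot of the sloping chute with its low nose uphill, then push it up the slope under the clear cover until it has pressed the sensor bar fully home against the stop, and leave it resting there. The stop is clamped at a different place each time, so feel for it and push gently, never ramming it; keep the cassette upright and leave the other things on the bench where they are.

Things in the scene. Friction and masses are not known exactly. Their poses are not given: they have to be found in the camera images.
- cassette_mid (a point): centre of the sample cassette, 24 mm above its underside: loose grey block with two rows of white caps, 150 long (x) x 56 wide (y) x 48 mm high, 0.2 to 0.4 kg. +x points to the nose (last 20 mm only 50 mm wide), -x to the tail, where an upright plate 8 mm thick, as wide as the block, rises to 75 mm above the underside, its outer face 75 mm behind this point. z up
- chute: fixed aluminium chute floor, sloping 8 degrees, 440 long x 120 mm wide: origin at the middle of its lower (foot) edge, on the floor, 12 mm above the bench; +x uphill along the floor, y across, z square to the floor. Friction holds the cassette wherever it is left on the slope
- chute_throat (a point): point on the chute floor's centre line, x = 190 mm from the foot, where the two 10 mm high guide rails become parallel, 62 mm apart; from here down they flare evenly to 100 mm apart at x = 20 mm
- cover_edge (a point): middle of the lower edge of the clear cover, x = 235 mm from the foot; the cover runs to x = 420 mm, underside 57 mm and top 68 mm above the floor: the cassette's body passes under it, its tail plate does not (nor need it: fully home, the plate is still outside)
- sensor (a joint): how far the sensor bar on the downhill side of the dark steel stop, under the cover, is pressed in (m): 0 free, 0.008 fully home, flush with the solid stop. Its spring is soft (under 1 N). Where the stop is clamped is not measured and differs each time: the bar's free face lies 300 to 355 mm from the foot, along the floor
- loader: the fixed loader, with the chute and stop: origin on the bench under the foot edge of the chute, x along the uphill direction (level), z up; base 130 mm wide, an end housing 150 mm high from x = 440 to 490 mm
- tube_block: bystander: a plain grey tube block without tail plate, 130 x 56 x 49 mm, loose; origin at the centre of its underside
- reagent: bystander: white bottle, 60 mm diameter, 130 mm high, loose; origin at the centre of its underside
- jar: bystander: amber jar, 70 mm diameter, 80 mm high, loose; origin at the centre of its underside
- tip_box: bystander: white pipette tip box 120 x 85 x 55 mm, loose; origin at the centre of its underside
- beaker: bystander: clear beaker, 80 mm diameter, 100 mm high, loose; origin at the centre of its underside
There are look-alikes about, which are no part of the job. What is shaped like the part that bears cassette_mid but orange or purple is not meant.

How it is judged (in metres and radians):
On the way:
1. the cassette lies flat on the chute floor between the rails, along the chute, the sensor bar not yet pressed (x of cassette_mid in the frame of chute between 0.04 and 0.22 m and y of cassette_mid in the frame of chute between -0.015 and 0.015 m and z of cassette_mid in the frame of chute between 0.018 and 0.029 m and angle between the z axis of cassette_mid and the z axis of chute, either way round below 0.06 rad and value of joint sensor below 0.002 m), for 0.1 s.
At the end, for the whole second after the job is handed in: The cassette lies flat on the chute (within 5 mm of the floor, 8 mm of the chute's centre line and 0.08 rad of its direction), its nose against the sensor bar with the bar pressed in more than 5.5 of its 8 mm, released and at rest (value of joint sensor above 0.0055 m and x of cassette_mid in the frame of chute above 0.215 m and y of cassette_mid in the frame of chute between -0.008 and 0.008 m and z of cassette_mid in the frame of chute between 0.018 and 0.029 m and angle between the x axis of cassette_mid and the x axis of chute, either way round below 0.08 rad and linear speed of cassette below 0.01 m/s); the robot touches nothing.
It fails at once if the cassette is rammed against the stop (over 40 N on the loader with the sensor bar pressed) (contact force between cassette and loader above 40 N and value of joint sensor above 0.003 m).
It fails at once if the cassette is tipped by more than about 34 degrees (angle between cassette_mid's own z axis and vertical above 0.6 rad).
It fails at once if another thing on the bench is moved more than 25 mm (distance of any of tube_block, reagent, jar, tip_box, beaker from where it was at the start of the episode above 0.025 m).
It also fails if it takes over 54 s, if anything falls off the work surface, if the arm or the gripper's body presses on something with over 40 N, if the wrist force passes 120 N, or if a joint passes its speed limit or range.

ROBOT

A 7-joint arm with a two-finger parallel gripper is mounted at the origin on the work surface. World frame = base frame: x ahead of the robot, y to its left, z up, the work surface at z = 0. Lengths are in mm, angles in rad, forces in N, time in s.
With the tool pointing down it reaches from about 400 to 875 mm from the base axis. Payload 6.5 kg.
Tool frame: the origin (TCP) lies at the very end of the fingers, on their centre line; the grasp point (between the pads) lies 19 mm behind it; z points along the fingers, x is the direction in which the jaws open and shut, and the axes are right-handed (so a half turn about z gives the same grasp; the last joint's range is limited). The gripper opens to 85 mm and grips with 20 to 120 N. Pads are 22 mm wide; open, the fingers measure 114 mm over their backs; the gripper's body (76 mm by 85 mm) begins 54 mm behind the grasp point. The pads swing forward as they close: fully open they stand 13 mm farther back than shut.
Start: joints at [1.042, 0.536, -0.004, 1.538, 0.003, 1.067, -0.071], TCP at [290.191, -581.618, 231.29] pointing down, gripper open.
Joint ranges: [-2.7, 2.7], [-0.37, 2.16], [-1.27, 1.26], [0.24, 2.4], [-1.31, 4.45], [0.19, 1.91], [-2.76, 2.76]. Speed limits (rad/s): [2.39, 2.39, 3.14, 3.14, 3.14, 3.14, 3.14].

INTERFACE

Orientations are given as a unit quaternion [w, x, y, z].
In Python, from cell import manip gives the robot as it stands. The module is installed in compiled form; this text tells all that it offers.
- The arm moves only by the tool move_arm, never from a script. Its argument "commands" is a list of rows, each a list of 3 entries, a list of its own where there are three numbers: the shift along the tool's x, y, z in mm, then the turn about the tool's z in degrees, then the finger opening in mm, from 0 to 85.4. A call has 1 to 12 rows; each row is the pose to reach, as a shift and turn from the pose commanded when the call began, along the tool's axes at that moment; what a row does not reach only later rows make up. A row lasts 1/10 s, in which the tool goes at most 50 mm and 8.59 degrees, less where a joint would pass 70% of its speed; a pose out of reach is approached as far as the arm can. A call with a gripper value outside its range is refused whole. The fingers move at their own pace and stop on an object; "grip_force" is the grip in N (left out, the last holds). Time passes only in rows, so rows that repeat a pose let the fingers close. It gives the time, the measured TCP pose, the force and the opening at its end, in the units of the state.
- manip.get_obs(): the state, without advancing time (a new reading comes with each control period).
- manip.capture(name): name is "side" or "top"; returns (picture, depth): 480x640x3 uint8, red, green, blue; 480x640 float32, mm along the optical axis (not along the pixel's ray), 0 where there is no reading.
- manip.camera_info(name): a dict with "vfov" (degrees; the focal length in pixels is half the picture's height over the tangent of half this angle, whatever the lens; pixels are square), "cx", "cy" (the principal point, pixels), "R" (3x3) and "t" (3): a world point X has camera coordinates R X + t. Camera axes: x right, y down, z forward; pixel columns grow to the right and rows downward; lengths in mm; the calibration is good to about 2 mm. A picture is of the moment at which its call begins. camera_info takes no time and is no camera call.
- manip.job_done(): hands the job in, once; it reports no verdict.
Trained networks look in the newest picture that a camera, given by its name, has taken for a name from the list of things; names that differ only in an ending like _2 or _b are one class to them, and where a whole thing is asked for, a point or a joint stands for the part that bears it (a point fixed in the world has none). Each returns a list of dicts, best first, with "conf" (0 to 1); they miss things now and then, are a little off and sometimes report something else, mostly with a low value. They report only what shows in the picture. A call takes as long as a camera call. They do not tell look-alikes from the thing itself.
- manip.spot_in(camera, query): "position" ([x, y, z] in mm, in world coordinates, good to about 4 mm: the middle of the surface that is visible of it).
- manip.cut_out(camera, query): "pixels" (480x640 bool, what is visible of it).
- manip.spot_point(camera, query): "position" ([x, y, z] in mm, in world coordinates, good to about 4 mm: a listed point, or the origin of a listed thing).
The state is a dict: "t": time; "joint_pos": joint angles; "joint_vel": joint speeds; "effort": joint torques, N m; "ee_pos": TCP position; "eef_rot": TCP orientation; "contact_force": force on the tool from outside, world axes, zero at the start; "wrist_torque": the same for the moment, N m; "finger_gap": finger opening in mm.
Only numpy, scipy, OpenCV 4.12 (cv2) and the standard library are available. Lean on these libraries where they do the work, as an engineer would, in place of code of your own. Each camera call takes 0.05 s, during which the arm holds its last target.

## Working session

There is one attempt and no reset: what is moved stays moved. The work goes in short steps, Python scripts to look and compute and a tool call to move; the robot and the scene stay as the last step left them, time stands still between calls to the robot, and variables do not carry over. Pictures are saved under pics/ and viewed, and the job is handed in when it is done.

Besides the shell and the picture viewer there is one more tool, called after "Emit:" by a JSON object that holds its "op" and its "data". move_arm: Moves the arm, as the interface text tells. Its arguments: {"type":"object","properties":{"commands":{"type":"array","items":{"type":"array"}},"grip_force":{"type":"number"}},"required":["commands"]}

```bash
mkdir -p pics; python3 - <<'E'
from cell import manip
import cv2,numpy as np
o=manip.get_obs();print({k:np.round(v,4).tolist() for k,v in o.items()})
for n in("side","top"):
    p,d=manip.capture(n);cv2.imwrite(f"pics/{n}0.png",p[:,:,::-1]);np.save(f"{n}0.npy",d);print(n,manip.camera_info(n))
E
```

```text
{'t': 0.0, 'joint_pos': [1.0418, 0.5372, -0.0044, 1.5388, 0.0026, 1.0673, -0.0712], 'joint_vel': [-0.0001, 0.0026, -0.0013, -0.0012, -0.0001, -0.0006, -0.0002], 'effort': [-0.0002, -58.3411, 1.0483, -25.9104, 0.0123, 0.0095, 0.0], 'ee_pos': [289.8988, -581.0789, 230.4194], 'eef_rot': [-0.0004, 0.8504, -0.5261, -0.0008], 'contact_force': [0.079, -0.3215, -0.203], 'wrist_torque': [-0.0354, 0.0472, -0.0529], 'finger_gap': 85.6044}
side {'vfov': 47.06743333590651, 'cx': 323.71226933263426, 'cy': 241.0978947817723, 'R': array([[-0.68967967, -0.72410684,  0.00335204],
       [-0.4363766 ,  0.41192631, -0.79993261],
       [ 0.57785588, -0.55316001, -0.60008048]]), 't': array([ 501.56546738,  168.52629413, 1270.79652739])}
top {'vfov': 46.75932891007891, 'cx': 315.11924624874626, 'cy': 240.67100163312685, 'R': array([[-0.0116798 , -0.99992921,  0.0022711 ],
       [-0.99943444,  0.01160233, -0.03156255],
       [ 0.03153397, -0.00263846, -0.9994992 ]]), 't': array([ 281.94979928,  459.33780069, 1373.97198796])}
```

View pics/side0.png

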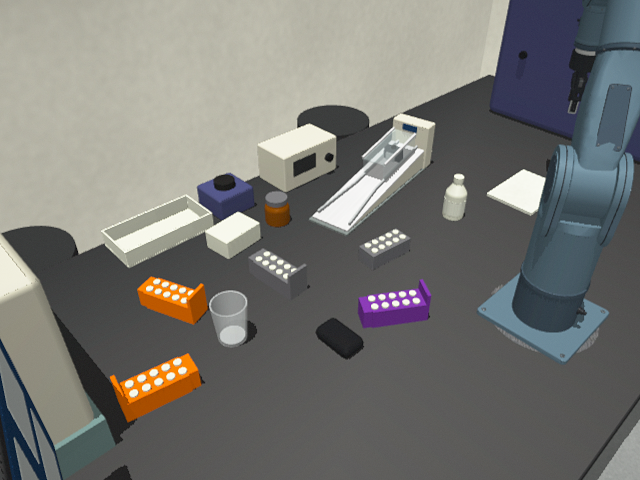

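View pics/top0.png

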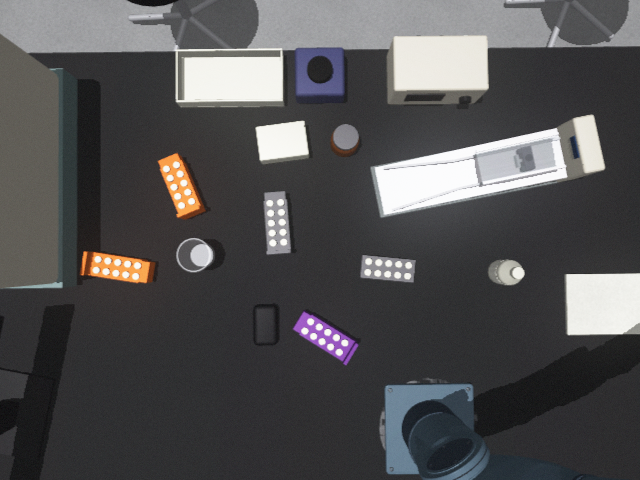

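```bash
cat > h.py <<'E'
from cell import manip
import cv2,numpy as np
def bp(n,us,vs,d=None,z=None):
    c=manip.camera_info(n);f=240/np.tan(np.radians(c['vfov']/2))
    us=np.atleast_1d(us).astype(float);vs=np.atleast_1d(vs).astype(float)
    r=np.stack([(us-c['cx'])/f,(vs-c['cy'])/f,np.ones_like(us)],-1)
    R,t=c['R'],c['t']
    C=-R.T@t; w=r@R
    s=d if d is not None else (z-C[2])/w[:,2]
    return C+w*np.asarray(s).reshape(-1,1)
def proj(n,X):
    c=manip.camera_info(n);f=240/np.tan(np.radians(c['vfov']/2))
    q=np.atleast_2d(X)@c['R'].T+c['t']
    return np.stack([f*q[:,0]/q[:,2]+c['cx'],f*q[:,1]/q[:,2]+c['cy']],-1)
E
python3 - <<'E'
from h import *
for n in("top","side"):
    for q in("cassette_mid","chute","chute_throat","cover_edge","loader","tube_block","reagent","jar","tip_box","beaker"):
        print(n,q,[(np.round(r['position'],1).tolist(),round(r['conf'],2)) for r in manip.spot_point(n,q)][:6])
    for i,r in enumerate(manip.cut_out(n,"cassette_mid")):
        m=r['pixels'];ys,xs=np.nonzero(m);d=np.load(n+"0.npy")[ys,xs]
        P=bp(n,xs,ys,d);print(n,i,r['conf'],xs.mean(),ys.mean(),len(xs),P.mean(0).round(1))
        np.save(f"cas_{n}{i}.npy",P)
p=cv2.imread("pics/top0.png");cv2.imwrite("pics/topz.png",cv2.resize(p[110:290,230:430],None,fx=4,fy=4,interpolation=cv2.INTER_CUBIC)[:600])
cv2.imwrite("pics/topc.png",cv2.resize(p[100:225,360:615],None,fx=3.1,fy=3.1,interpolation=cv2.INTER_CUBIC))
print(manip.get_obs()['t'])
E
```

```text
top cassette_mid [([234.6, 254.5, 21.6], 0.9), ([599.7, 602.4, 20.8], 0.78), ([510.1, 366.3, 23.6], 0.68), ([406.5, 751.1, 21.9], 0.64)]
top chute [([587.2, 114.6, 13.4], 0.69)]
top chute_throat [([622.3, -69.2, 38.8], 0.95)]
top cover_edge [([626.7, -107.2, 103.3], 0.84)]
top loader [([584.9, 116.5, 3.7], 0.6)]
top tube_block [([393.0, 102.1, -3.1], 0.86)]
top reagent [([382.7, -186.9, 1.0], 0.56)]
top jar [([711.5, 199.2, 0.3], 0.69)]
top tip_box [([711.8, 352.0, 3.8], 0.95)]
top beaker [([435.4, 556.5, -0.9], 0.86), ([629.1, -104.7, 105.3], 0.47)]
top 0 0.96 181.29811097992916 186.5 1694 [596.1 598.6  49.2]
top 1 0.75 117.2532800912721 266.99486594409586 1753 [403.4 752.1  52. ]
top 2 0.57 277.1809338521401 222.51167315175098 1542 [506.  367.5  52.3]
top 3 0.56 325.9666230366492 335.9600785340314 1528 [233.6 253.6  57.8]
side cassette_mid [([505.7, 365.1, 21.9], 0.81), ([238.8, 257.0, 25.2], 0.8), ([404.0, 751.0, 20.3], 0.67), ([606.0, 602.9, 24.3], 0.57)]
side chute [([588.3, 112.8, 14.9], 0.66)]
side chute_throat [([619.1, -70.5, 40.4], 0.72)]
side cover_edge [([624.7, -104.3, 100.4], 0.74)]
side loader [([583.8, 116.1, 0.0], 0.63)]
side tube_block [([394.6, 99.5, 2.1], 0.76)]
side reagent [([381.1, -178.6, 3.9], 0.61)]
side jar [([707.2, 198.0, -1.9], 0.69)]
side tip_box [([705.6, 350.0, -1.1], 0.98)]
side beaker [([428.5, 557.5, 0.2], 0.63)]
side 0 0.77 173.15103189493433 299.6425891181989 2132 [578.1 610.6  45.2]
side 1 0.75 156.05905631659056 386.72907153729074 3285 [392.8 760.1  40.5]
side 2 0.63 394.3510412239694 307.35444113897154 2353 [220.3 266.   43.5]
side 3 0.59 278.5649496080627 273.91433370660695 1786 [486.3 379.5  43.3]
1.2
```

View pics/topz.png

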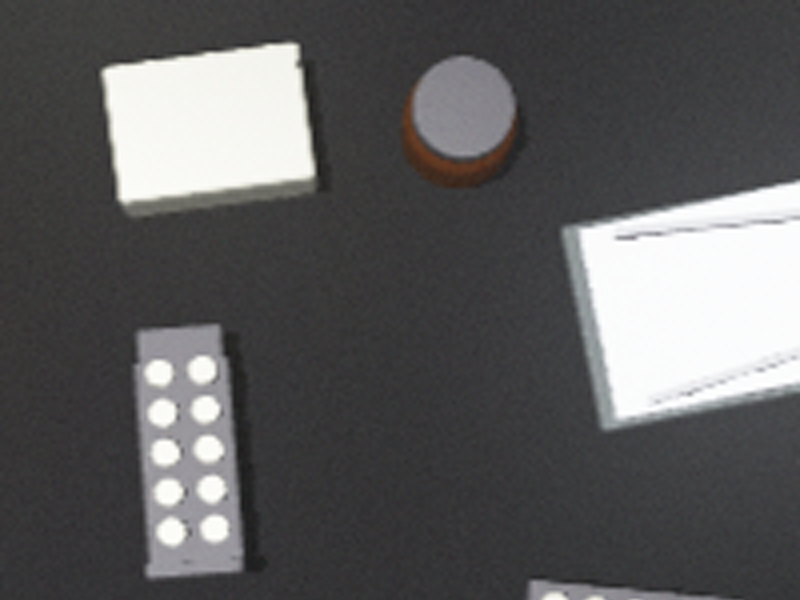

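View pics/topc.png

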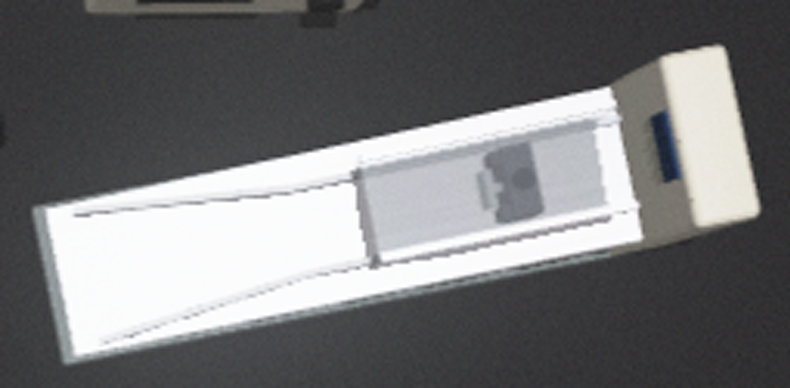

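```bash
python3 - <<'E'
from h import *
d=np.load("top0.npy")
P=np.load("cas_top2.npy")
b=P[(P[:,2]>38)&(P[:,2]<60)];print(len(b),np.median(b[:,2]))
r=cv2.minAreaRect(b[:,:2].astype(np.float32));print("body+",r)
hi=P[P[:,2]>60];print("tail",len(hi),hi.mean(0) if len(hi) else 0)
allr=cv2.minAreaRect(P[P[:,2]>38][:,:2].astype(np.float32));print(allr,cv2.boxPoints(allr))
# white caps
p=cv2.imread("pics/top0.png").astype(int)
S=np.load("cas_side3.npy");print("side tail",S[S[:,2]>62].mean(0),np.percentile(S[:,2],98))
# chute corners top: floor sheet edges, bright region
vs,us=np.mgrid[110:225,365:570];us=us.ravel();vs=vs.ravel()
D=d[vs,us];ok=D>0;Q=bp("top",us[ok],vs[ok],D[ok])
e=np.array([100,-109.]);u=np.array([622.3-587.2,-69.2-114.6]);u/=np.linalg.norm(u);print("u",u)
for it in range(3):
    n=np.array([-u[1],u[0]]);o=np.array([587.7,113.7])
    a=(Q[:,:2]-o)@u;c=(Q[:,:2]-o)@n
    m=(a>10)&(a<180)&(abs(c)<28)&(Q[:,2]>8)&(Q[:,2]<48)
    A=np.c_[a[m],c[m],np.ones(m.sum())];k=np.linalg.lstsq(A,Q[m,2],rcond=None)[0]
    res=Q[m,2]-A@k;print("plane",k,np.degrees(np.arctan(k[0])),res.std())
    # edges of floor 120 wide: points near plane
    for a0 in range(10,440,40):
        s=(a>a0-12)&(a<a0+12)&(Q[:,2]>k[0]*a+k[2]-8)&(abs(c)<90)
        print(a0,np.percentile(c[s],[1,99]).round(1) if s.sum() else 0)
    break
E
```

```text
1342 49.474801426094245
body+ ((506.9351806640625, 368.65521240234375), (149.95652770996094, 56.46923065185547), 3.8565616607666016)
tail 91 [437.75631813 358.49346786 146.65424534]
((488.6369934082031, 361.8726806640625), (191.7527313232422, 96.2724838256836), 22.89739990234375) [[381.58646 368.91217]
 [419.04434 280.22565]
 [595.6875  354.8332 ]
 [558.2296  443.5197 ]]
side tail [404.8642412  390.76973159 104.34438076] 76.03542325018616
u [ 0.18757867 -0.98224958]
plane [1.38733831e-01 4.84514023e-03 1.27037214e+01] 7.898446491958045 2.8781073927766583
10 [-66.2  60.2]
50 [-62.   56.6]
90 [-61.8  55.6]
130 [-62.   55.6]
170 [-62.   55.4]
210 [-62.2  55. ]
250 [-62.2  55.1]
290 [-62.5  55.3]
330 [-62.7  54.8]
370 [-62.7  54.5]
410 [-64.   55.5]
```

```bash
cat >> h.py <<'E'
def onplane(n,us,vs,o,u,z0=12.,k=np.tan(np.radians(8))):
    c=manip.camera_info(n);f=240/np.tan(np.radians(c['vfov']/2))
    r=np.stack([(np.asarray(us,float)-c['cx'])/f,(np.asarray(vs,float)-c['cy'])/f,np.ones(len(us))],-1)
    C=-c['R'].T@c['t'];w=r@c['R']
    # z = z0+k*((p-o).u)
    s=(z0+k*((C[:2]-o)@u)-C[2])/(w[:,2]-k*(w[:,:2]@u))
    return C+w*s[:,None]
E
python3 - <<'E'
from h import *
o=np.array([587.7,113.7]);u=np.array([.1876,-.98225]);u/=np.linalg.norm(u);n=np.array([-u[1],u[0]])
for cam in("top","side"):
    g=cv2.cvtColor(cv2.imread(f"pics/{cam}0.png"),cv2.COLOR_BGR2GRAY).astype(np.float32)
    # rectified map of chute floor: rows c, cols a, 0.5mm... sample
    a=np.arange(-40,445,1.);c=np.arange(-90,90.5,.5);A,Cc=np.meshgrid(a,c)
    X=np.stack([o[0]+A*u[0]+Cc*n[0],o[1]+A*u[1]+Cc*n[1],12+A*np.tan(np.radians(8))],-1).reshape(-1,3)
    q=proj(cam,X).astype(np.float32)
    col=cv2.imread(f"pics/{cam}0.png")
    im=cv2.remap(col,q[:,0].reshape(A.shape),q[:,1].reshape(A.shape),cv2.INTER_CUBIC)
    im=cv2.resize(im,None,fx=1.6,fy=1.6/2*2)
    for x in range(0,445,50): cv2.putText(im,str(x),(int((x+40)*1.6),12),0,.4,(0,255,0));cv2.line(im,(int((x+40)*1.6),15),(int((x+40)*1.6),30),(0,255,0))
    for y in range(-80,81,20):cv2.putText(im,str(y),(0,int((y+90)*3.2)),0,.4,(0,255,0));cv2.line(im,(30,int((y+90)*3.2)),(45,int((y+90)*3.2)),(0,255,0))
    cv2.imwrite(f"pics/rect_{cam}.png",im);print(im.shape)
E
```

```text
(578, 776, 3)
(578, 776, 3)
```

View pics/rect_top.png

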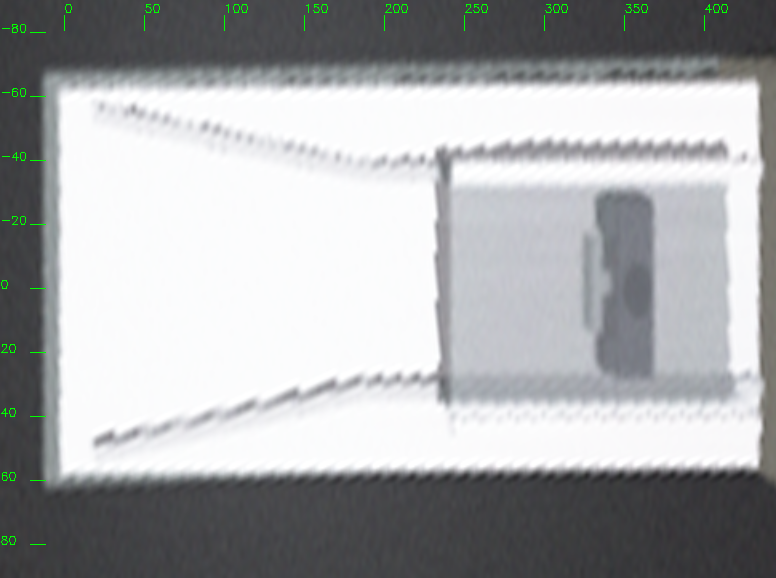

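View pics/rect_side.png

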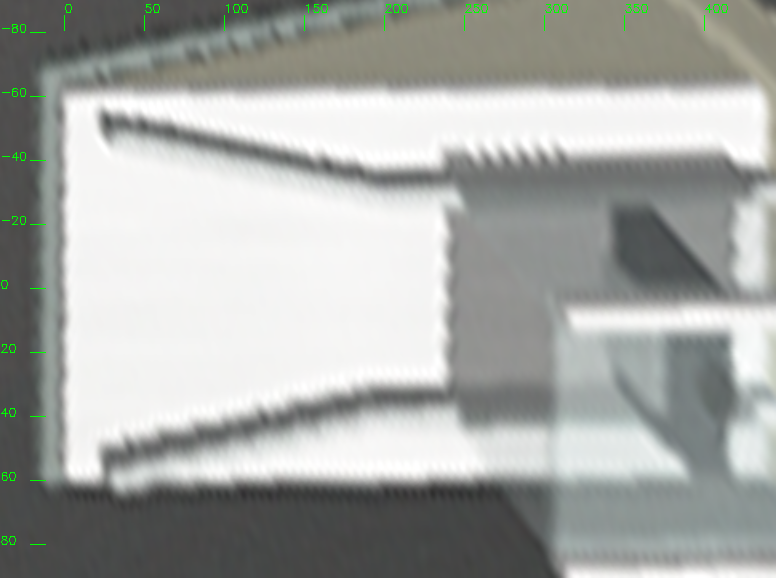

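Emit:
{"op": "move_arm", "data": {"commands": [[[-283, -398, 0], -80, 85], [[-283, -398, 0], -80, 85], [[-283, -398, 0], -80, 85], [[-283, -398, 0], -80, 85], [[-283, -398, 0], -80, 85], [[-283, -398, 0], -80, 85], [[-283, -398, 0], -80, 85], [[-283, -398, 0], -80, 85], [[-283, -398, 0], -80, 85], [[-283, -398, 0], -80, 85], [[-283, -398, 0], -80, 85], [[-283, -398, 0], -80, 85]], "grip_force": 40}}

```text
t: 2.4
ee_pos: [520.2, -150.2, 231.3]
eef_rot: [0.0, 0.99, 0.144, -0.0]
contact_force: [0.9, -1.0, -0.3]
finger_gap: 85.1
```

```bash
cat >> h.py <<'E'
def state():
    o=manip.get_obs();w,x,y,z=o['eef_rot']
    h=np.arctan2(2*(x*y+w*z),1-2*(y*y+z*z))
    print('t',round(o['t'],2),'p',np.round(o['ee_pos'],1),'h',round(np.degrees(h),2),'F',np.round(o['contact_force'],2),'gap',round(o['finger_gap'],1),'q',np.round(o['joint_pos'],2))
    return np.array(o['ee_pos']),h
def go(T,hd):
    p,h=state();D=np.array(T)-p
    c,s=np.cos(h),np.sin(h)
    print('shift',np.round([c*D[0]+s*D[1],s*D[0]-c*D[1],-D[2]],1),'turn',round(-((hd-np.degrees(h)+180)%360-180),2),'dist',round(np.linalg.norm(D)))
E
python3 -c "
from h import *
go([507,368,150],93.86)"
```

```text
t 2.4 p [ 520.2 -150.2  231.3] h 16.6 F [ 0.89 -1.04 -0.29] gap 85.1 q [ 0.56  0.39 -0.46  1.81  0.2   0.99  0.31]
shift [ 135.4 -500.3   81.3] turn -77.26 dist 525
```

Emit:
{"op": "move_arm", "data": {"commands": [[[135, -500, 60], -77.3, 85], [[135, -500, 60], -77.3, 85], [[135, -500, 60], -77.3, 85], [[135, -500, 60], -77.3, 85], [[135, -500, 60], -77.3, 85], [[135, -500, 60], -77.3, 85], [[135, -500, 60], -77.3, 85], [[135, -500, 60], -77.3, 85], [[135, -500, 60], -77.3, 85], [[135, -500, 60], -77.3, 85], [[135, -500, 60], -77.3, 85], [[135, -500, 60], -77.3, 85]]}}

```text
t: 3.6
ee_pos: [506.5, 369.3, 170.7]
eef_rot: [-0.001, 0.682, 0.731, 0.0]
contact_force: [-1.1, 0.1, 0.8]
finger_gap: 84.7
```

```bash
python3 -c "
from h import *
go([507,368,15],93.86)
for n in ('top','side'):
  p,d=manip.capture(n);cv2.imwrite(f'pics/{n}1.png',p[:,:,::-1])
"
```

```text
t 3.6 p [506.5 369.3 170.7] h 93.94 F [-1.06  0.06  0.81] gap 84.7 q [-0.18  0.69 -0.77  1.62  0.53  1.05  0.53]
shift [ -1.4   0.4 155.7] turn 0.08 dist 156
```

View pics/side1.png

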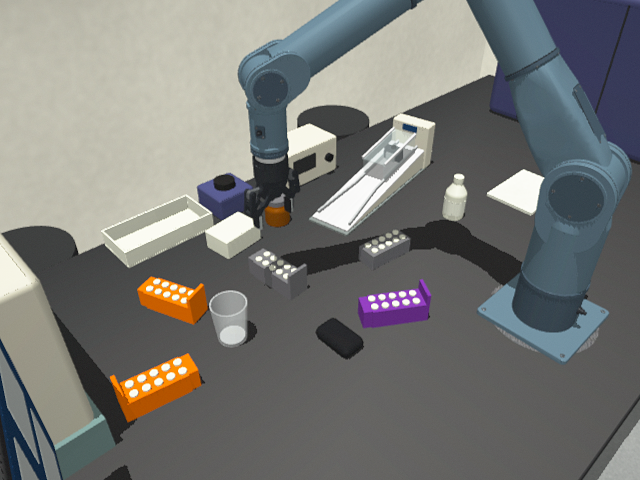

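The view shows the gripper hovering over the grey cassette (tail plate at about 300,278), with jaws across it. I'll descend and grip.

Emit:
{"op": "move_arm", "data": {"commands": [[[-1.4, 0.4, 50], 0, 85], [[-1.4, 0.4, 95], 0, 85], [[-1.4, 0.4, 125], 0, 85], [[-1.4, 0.4, 145], 0, 85], [[-1.4, 0.4, 154], 0, 85], [[-1.4, 0.4, 154], 0, 85], [[-1.4, 0.4, 154], 0, 40], [[-1.4, 0.4, 154], 0, 40], [[-1.4, 0.4, 154], 0, 40], [[-1.4, 0.4, 154], 0, 40], [[-1.4, 0.4, 154], 0, 40], [[-1.4, 0.4, 154], 0, 40]], "grip_force": 40}}

```text
t: 4.9
ee_pos: [508.8, 366.8, 19.2]
eef_rot: [0.0, 0.683, 0.73, 0.002]
contact_force: [-0.2, -0.8, 7.1]
finger_gap: 55.2
```

Emit:
{"op": "move_arm", "data": {"commands": [[[0, 0, -5], 0, 40], [[0, 0, -20], 0, 40], [[0, 0, -50], 0, 40], [[0, 0, -95], 0, 40], [[0, 0, -130], 0, 40], [[0, 0, -130], 0, 40]]}}

```text
t: 5.5
ee_pos: [509.8, 368.4, 153.6]
eef_rot: [0.001, 0.683, 0.73, 0.005]
contact_force: [0.4, -0.1, -2.8]
finger_gap: 55.3
```

```bash
python3 -c "
from h import *
state()
for n in ('top','side'):
  p,d=manip.capture(n);cv2.imwrite(f'pics/{n}2.png',p[:,:,::-1]);np.save(n+'2.npy',d)
  for r in manip.spot_point(n,'cassette_mid'): print(n,np.round(r['position'],1),r['conf'])
p=cv2.imread('pics/side2.png');cv2.imwrite('pics/side2z.png',cv2.resize(p[120:320,180:440],None,fx=3,fy=3))
p=cv2.imread('pics/top2.png');cv2.imwrite('pics/top2z.png',cv2.resize(p[130:290,190:450],None,fx=3,fy=3))
"
```

```text
t 5.5 p [509.8 368.4 153.6] h 93.83 F [ 0.43 -0.08 -2.76] gap 55.3 q [-0.19  0.71 -0.75  1.64  0.56  1.01  0.52]
top [600.  601.8  21.5] 0.95
top [404.1 753.7  18.9] 0.94
top [233.2 255.5  21.4] 0.6
top [710.6 200.1  -2.1] 0.51
top [623.9 -69.5  35.5] 0.41
side [405.6 753.1  17.1] 0.89
side [241.1 253.3  19.5] 0.88
side [505.9 360.6 152. ] 0.68
side [607.9 606.2  25.1] 0.59
```

View pics/side2z.png

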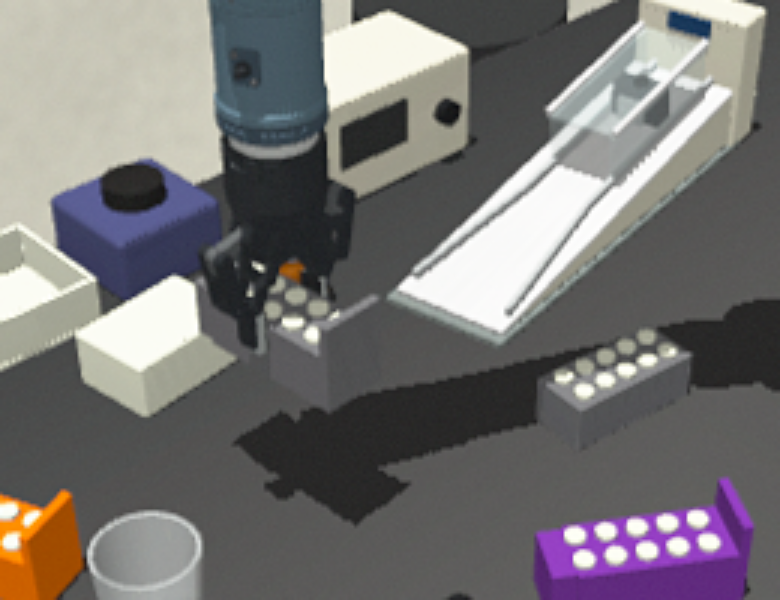

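View pics/top2z.png

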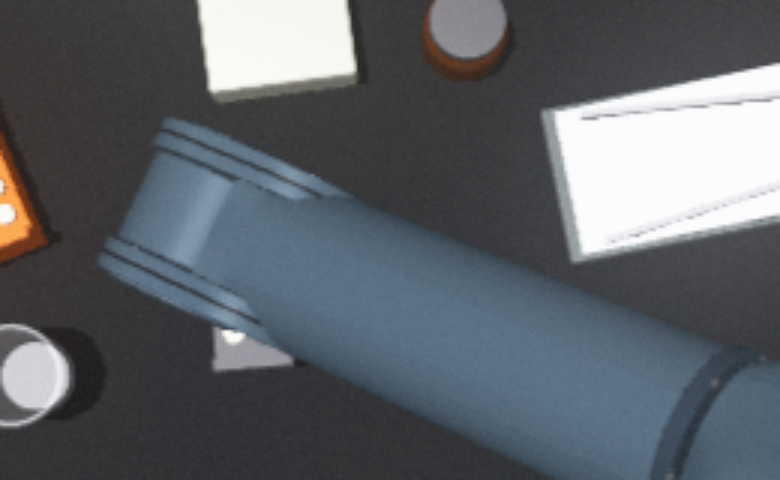

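```bash
python3 -c "
from h import *
go([602,27,130],10.66)
"
```

```text
t 5.7 p [507.  364.5 146.1] h 93.81 F [ 0.2  -0.92 -3.51] gap 55.2 q [-0.19  0.72 -0.75  1.64  0.56  1.01  0.52]
shift [-343.1   72.3   16.1] turn 83.15 dist 351
```

Emit:
{"op": "move_arm", "data": {"commands": [[[-343, 72, 0], 83.2, 40], [[-343, 72, 0], 83.2, 40], [[-343, 72, 0], 83.2, 40], [[-343, 72, 0], 83.2, 40], [[-343, 72, 0], 83.2, 40], [[-343, 72, 0], 83.2, 40], [[-343, 72, 0], 83.2, 40], [[-343, 72, 0], 83.2, 40], [[-343, 72, 0], 83.2, 40], [[-343, 72, 15], 83.2, 40], [[-343, 72, 25], 83.2, 40], [[-343, 72, 25], 83.2, 40]]}}

```text
t: 6.9
ee_pos: [600.1, 28.1, 119.5]
eef_rot: [0.0, 0.996, 0.094, -0.003]
contact_force: [-0.0, 0.1, -3.1]
finger_gap: 55.2
```

Emit:
{"op": "move_arm", "data": {"commands": [[[0, 0, 0], 0, 40], [[0, 0, 0], 0, 40], [[0, 0, 0], 0, 40]]}}

```text
t: 7.2
ee_pos: [602.7, 28.2, 122.7]
eef_rot: [-0.0, 0.996, 0.093, 0.0]
contact_force: [0.2, -0.0, -2.6]
finger_gap: 55.3
```

```bash
python3 -c "
from h import *
go([602,27,60],10.66)
for n in ('top','side'):
  p,d=manip.capture(n);cv2.imwrite(f'pics/{n}3.png',p[:,:,::-1]);np.save(n+'3.npy',d)
for r in manip.spot_point('side','cassette_mid'): print(np.round(r['position'],1),r['conf'])
state()
p=cv2.imread('pics/side3.png');cv2.imwrite('pics/side3z.png',cv2.resize(p[80:280,260:480],None,fx=3,fy=3))
p=cv2.imread('pics/top3.png');cv2.imwrite('pics/top3z.png',cv2.resize(p[110:270,340:600],None,fx=3,fy=3))
"
```

```text
t 7.2 p [602.7  28.2 122.7] h 10.66 F [ 0.25 -0.03 -2.59] gap 55.3 q [ 0.16  0.62 -0.4   1.73  0.31  0.85 -0.18]
shift [-1.   1.1 62.7] turn -0.0 dist 63
[601.4  26.4 126.2] 0.89
[605.8 603.4  25. ] 0.66
[240.8 257.5  23.6] 0.65
[406.  752.2  20.3] 0.62
t 7.35 p [602.6  28.2 122.6] h 10.63 F [ 0.33 -0.28 -3.46] gap 55.5 q [ 0.16  0.62 -0.4   1.73  0.31  0.85 -0.18]
```

View pics/side3z.png

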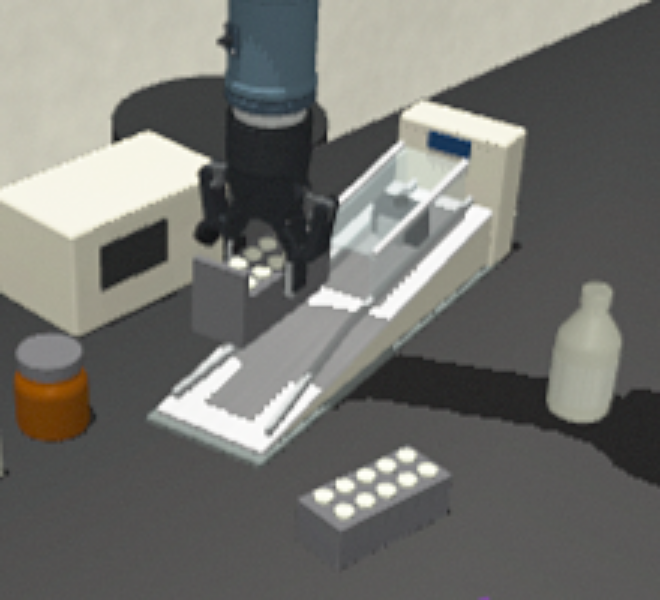

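View pics/top3z.png

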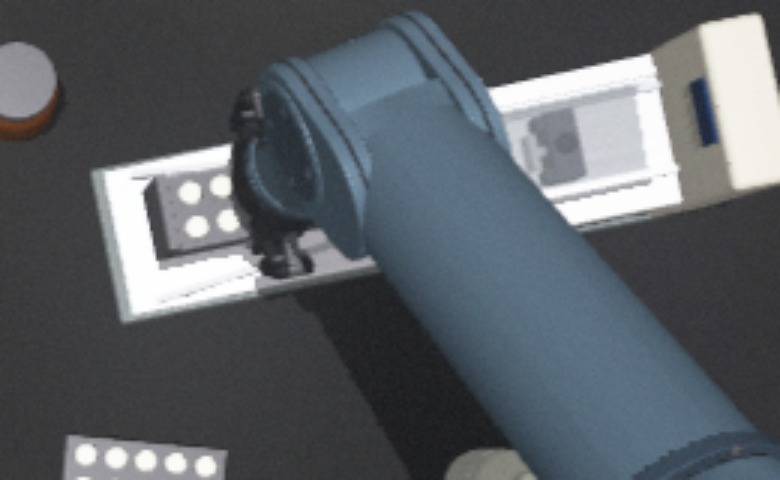

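```bash
cat >> h.py <<'E'
O=np.array([585.5,114.8]);U=np.array([.185,-.9827]);U/=np.linalg.norm(U);N=np.array([-U[1],U[0]])
def region(n,d,b):
    vs,us=np.mgrid[b[1]:b[3],b[0]:b[2]];us=us.ravel();vs=vs.ravel();D=d[vs,us];k=D>0
    Q=bp(n,us[k],vs[k],D[k]);return np.c_[(Q[:,:2]-O)@U,(Q[:,:2]-O)@N,Q[:,2]],us[k],vs[k]
E
python3 -c "
from h import *
d=np.load('top3.npy')
Q,_,_=region('top',d,(380,150,425,205))
for lo in (-5,0,5,10,15,20,25,30,35,40,45):
  m=(Q[:,0]>lo)&(Q[:,0]<lo+5)&(Q[:,2]>130)&(Q[:,2]<200)
  if m.sum()>3: print(lo,m.sum(),Q[m,1].min().round(1),Q[m,1].max().round(1),np.median(Q[m,2]).round(1))
"
```

```text
10 129 -28.6 27.2 164.0
15 62 -28.6 26.4 179.0
20 8 -28.9 28.0 151.2
25 58 -28.5 26.2 152.5
30 64 -28.1 26.8 153.1
35 55 -28.5 27.0 152.9
40 55 -28.4 27.5 154.1
45 56 -28.4 26.7 151.8
```

Depth shows the held cassette centred within 1 mm, aligned with the chute, tail at about 12 mm from the foot. Lowering.

Emit:
{"op": "move_arm", "data": {"commands": [[[0, 0, 25], 0, 40], [[0, 0, 45], 0, 40], [[0, 0, 57], 0, 40], [[0, 0, 62], 0, 40], [[0, 0, 64], 0, 40], [[0, 0, 66], 0, 40], [[0, 0, 66], 0, 40], [[0, 0, 66], 0, 40]], "grip_force": 20}}

```text
t: 8.15
ee_pos: [602.9, 28.3, 56.9]
eef_rot: [0.0, 0.996, 0.092, 0.001]
contact_force: [0.1, 0.3, -2.8]
finger_gap: 55.4
```

Emit:
{"op": "move_arm", "data": {"commands": [[[0, 0, 1], 0, 40], [[0, 0, 2], 0, 40], [[0, 0, 3], 0, 40], [[0, 0, 4], 0, 40], [[0, 0, 4], 0, 40]]}}

```text
t: 8.65
ee_pos: [602.5, 28.9, 52.7]
eef_rot: [-0.0, 0.996, 0.093, 0.0]
contact_force: [-1.9, 2.6, 2.9]
finger_gap: 55.3
```

Emit:
{"op": "move_arm", "data": {"commands": [[[0, 0, 1], 0, 40], [[0, 0, 2], 0, 40], [[0, 0, 3], 0, 40], [[0, 0, 4], 0, 40], [[0, 0, 4], 0, 40]]}}

```text
t: 9.15
ee_pos: [602.7, 30.2, 48.7]
eef_rot: [-0.001, 0.996, 0.093, 0.001]
contact_force: [-3.4, 5.7, 4.6]
finger_gap: 55.6
```

Emit:
{"op": "move_arm", "data": {"commands": [[[0, 0, 1], 0, 40], [[0, 0, 2], 0, 40], [[0, 0, 3], 0, 40], [[0, 0, 4], 0, 40], [[0, 0, 4], 0, 40]]}}

```text
t: 9.65
ee_pos: [603.0, 30.6, 44.8]
eef_rot: [-0.001, 0.996, 0.093, 0.001]
contact_force: [-2.6, 5.7, 5.4]
finger_gap: 55.1
```

```bash
python3 -c "
from h import *
state()
p,d=manip.capture('side');cv2.imwrite('pics/side4z.png',cv2.resize(p[80:280,260:480,::-1],None,fx=3,fy=3))
"
```

```text
t 9.65 p [603.   30.6  44.8] h 10.71 F [-2.65  5.71  5.44] gap 55.1 q [ 0.13  0.74 -0.35  1.76  0.36  0.71 -0.23]
```

View pics/side4z.png

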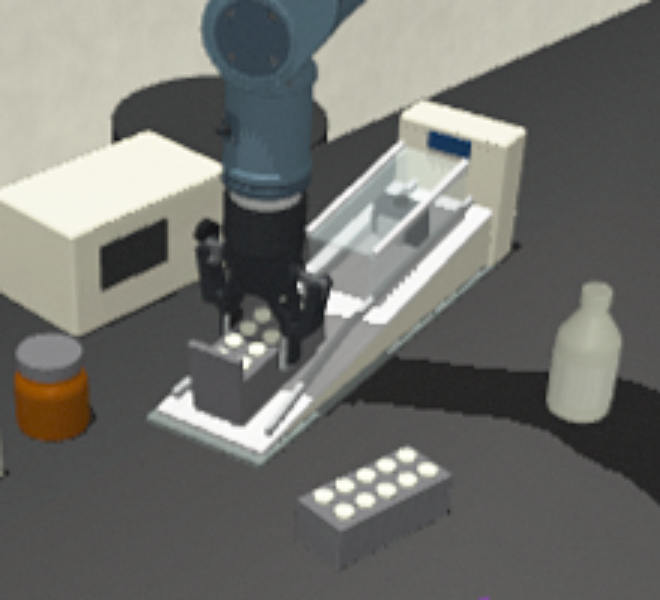

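The cassette has pivoted nearly flat on the slope between the rails. A touch lower, then release and rise.

Emit:
{"op": "move_arm", "data": {"commands": [[[0, 0, 1], 0, 40], [[0, 0, 1.5], 0, 40], [[0, 0, 1.5], 0, 59], [[0, 0, 1.5], 0, 64], [[0, 0, 1.5], 0, 75], [[0, 0, 1.5], 0, 80], [[0, 0, 1.5], 0, 80]]}}

```text
t: 10.4
ee_pos: [602.4, 27.9, 42.7]
eef_rot: [0.0, 0.996, 0.092, -0.0]
contact_force: [1.1, -0.3, 0.5]
finger_gap: 80.3
```

Emit:
{"op": "move_arm", "data": {"commands": [[[0, 0, -10], 0, 80], [[0, 0, -30], 0, 80], [[0, 0, -70], 0, 80], [[0, 0, -100], 0, 80], [[0, 0, -100], 0, 80]]}}

```text
t: 10.9
ee_pos: [605.7, 28.8, 148.1]
eef_rot: [0.0, 0.996, 0.092, 0.004]
contact_force: [-0.3, -0.7, -0.0]
finger_gap: 79.9
```

```bash
python3 -c "
from h import *
state()
for n in ('top','side'):
  p,d=manip.capture(n);cv2.imwrite(f'pics/{n}5.png',p[:,:,::-1]);np.save(n+'5.npy',d)
p=cv2.imread('pics/side5.png');cv2.imwrite('pics/side5z.png',cv2.resize(p[80:280,260:480],None,fx=3,fy=3))
d=np.load('top5.npy')
Q,_,_=region('top',d,(370,140,430,210))
for lo in range(-5,90,5):
  m=(Q[:,0]>lo)&(Q[:,0]<lo+5)&(Q[:,2]>55)&(Q[:,2]<100)
  if m.sum()>3: print(lo,m.sum(),Q[m,1].min().round(1),Q[m,1].max().round(1),np.median(Q[m,2]).round(1))
for r in manip.spot_point('side','cassette_mid'): print(np.round(r['position'],1),r['conf'])
"
```

```text
t 10.9 p [605.7  28.8 148.1] h 10.61 F [-0.25 -0.66 -0.02] gap 79.9 q [ 0.17  0.59 -0.41  1.71  0.29  0.89 -0.17]
5 51 -27.8 28.5 88.8
10 37 -27.9 27.5 89.3
15 24 -27.7 27.3 64.0
20 48 -27.2 26.6 63.2
25 55 -27.6 28.7 64.0
30 53 -26.7 28.1 67.7
35 50 -27.5 28.1 68.7
40 47 -27.9 27.3 67.5
45 50 -27.7 27.1 67.6
50 53 -27.6 28.3 68.1
55 51 -27.7 26.6 70.6
60 49 -27.8 27.9 71.7
65 55 -27.6 27.1 71.1
70 45 -27.6 27.9 71.7
75 61 -27.5 27.9 73.5
80 48 -27.7 28.2 74.0
85 49 -27.8 28.2 74.8
[237.5 257.   24. ] 0.94
[607.5 603.2  22.7] 0.92
[402.2 754.   18.3] 0.75
[601.7  23.8  48.2] 0.61
[394.9  99.9   1.9] 0.36
```

View pics/side5z.png

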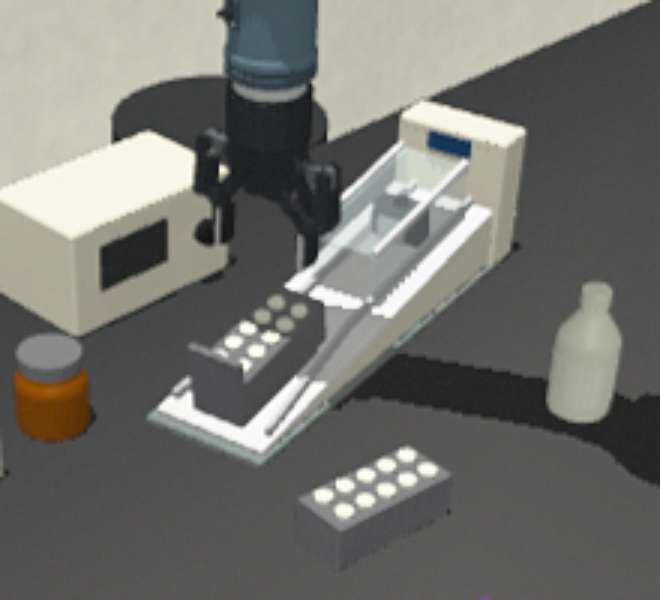

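```bash
python3 -c "
from h import *
go([593,79,120],10.66)
"
```

```text
t 11.05 p [602.1  28.  142.8] h 10.62 F [-0.04  0.06 -0.81] gap 79.9 q [ 0.17  0.6  -0.41  1.72  0.29  0.88 -0.17]
shift [  0.4 -51.8  22.8] turn -0.04 dist 57
```

Emit:
{"op": "move_arm", "data": {"commands": [[[0.4, -30, 0], 0, 80], [[0.4, -51.8, 10], 0, 80], [[0.4, -51.8, 40], 0, 80], [[0.4, -51.8, 70], 0, 80], [[0.4, -51.8, 90], 0, 80], [[0.4, -51.8, 102], 0, 80], [[0.4, -51.8, 107], 0, 80], [[0.4, -51.8, 107], 0, 80], [[0.4, -51.8, 107], 0, 80]]}}

```text
t: 11.95
ee_pos: [593.9, 79.4, 36.5]
eef_rot: [-0.0, 0.996, 0.093, 0.001]
contact_force: [-0.0, -0.1, -0.0]
finger_gap: 79.9
```

```bash
python3 -c "
from h import *
state()
p,d=manip.capture('side');cv2.imwrite('pics/side6z.png',cv2.resize(p[80:280,260:480,::-1],None,fx=3,fy=3))
"
```

```text
t 11.95 p [593.9  79.4  36.5] h 10.62 F [-0.03 -0.15 -0.01] gap 79.9 q [ 0.05  0.74 -0.35  1.77  0.37  0.69 -0.32]
```

View pics/side6z.png

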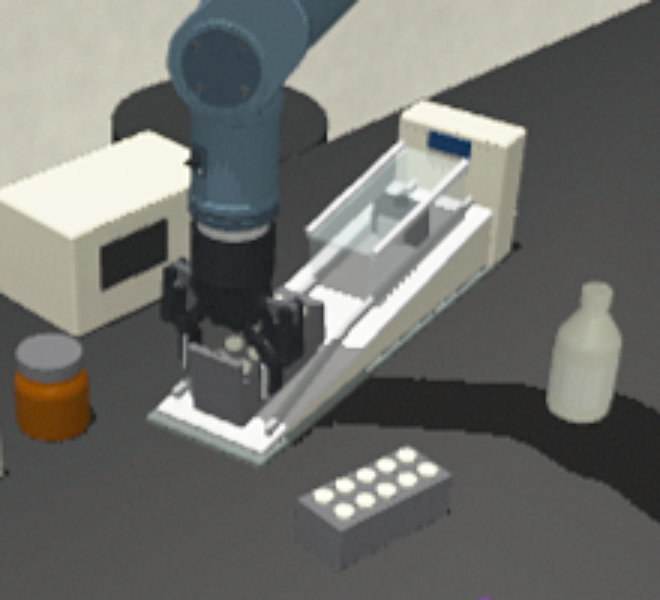

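Emit:
{"op": "move_arm", "data": {"commands": [[[0, 0, 0], 0, 40], [[0, 0, 0], 0, 40], [[0, 0, 0], 0, 40], [[0, 0, 0], 0, 40], [[0, 0, -1], 0, 40], [[0, 0, -1], 0, 40]], "grip_force": 25}}

```text
t: 12.6
ee_pos: [593.0, 79.2, 36.7]
eef_rot: [-0.0, 0.996, 0.093, -0.0]
contact_force: [0.0, -0.1, 1.0]
finger_gap: 55.7
```

```bash
python3 -c "
from h import *
state()
"
```

```text
t 12.6 p [593.   79.2  36.7] h 10.62 F [ 0.03 -0.09  0.98] gap 55.7 q [ 0.05  0.74 -0.35  1.77  0.37  0.69 -0.32]
```

Emit:
{"op": "move_arm", "data": {"commands": [[[0, 5, -0.7], 0, 40], [[0, 10, -1.4], 0, 40], [[0, 15, -2.1], 0, 40], [[0, 20, -2.8], 0, 40], [[0, 25, -3.5], 0, 40], [[0, 30, -4.2], 0, 40], [[0, 35, -4.9], 0, 40], [[0, 40, -5.6], 0, 40], [[0, 45, -6.3], 0, 40], [[0, 50, -7], 0, 40], [[0, 50, -7], 0, 40]]}}

```text
t: 13.7
ee_pos: [602.8, 28.7, 43.9]
eef_rot: [0.0, 0.996, 0.092, 0.0]
contact_force: [0.4, -0.9, -0.4]
finger_gap: 56.1
```

```bash
python3 -c "
from h import *
p,h=state();print('c',(p[:2]-O)@N,'a',(p[:2]-O)@U)
p,d=manip.capture('side');cv2.imwrite('pics/side7z.png',cv2.resize(p[80:280,260:480,::-1],None,fx=3,fy=3))
"
```

```text
t 13.7 p [602.8  28.7  43.9] h 10.54 F [ 0.37 -0.88 -0.38] gap 56.1 q [ 0.14  0.74 -0.36  1.76  0.37  0.71 -0.24]
c 1.0652253481416163 a 87.80191919676825
```

View pics/side7z.png

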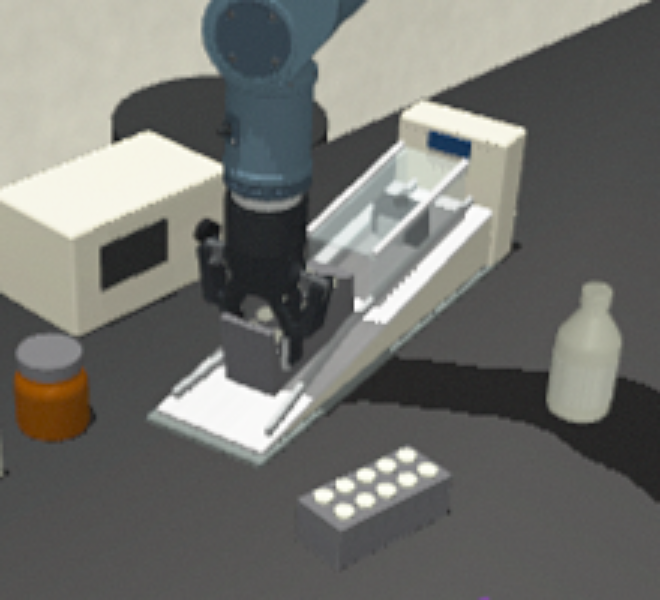

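Emit:
{"op": "move_arm", "data": {"commands": [[[0, 4, -0.5], 0, 40], [[0, 8, -1], 0, 40], [[0, 12, -1.5], 0, 40], [[0, 16, -2], 0, 40], [[0, 20, -2.6], 0, 40], [[0, 24, -3.1], 0, 40], [[0, 28, -3.7], 0, 40], [[0, 32, -4.3], 0, 40], [[0, 36, -4.8], 0, 40], [[0, 40, -5.4], 0, 40], [[0, 40, -5.4], 0, 40]]}}

```text
t: 14.85
ee_pos: [610.2, -10.2, 49.4]
eef_rot: [0.0, 0.996, 0.092, 0.0]
contact_force: [0.2, 0.7, 2.3]
finger_gap: 55.6
```

```bash
python3 -c "
from h import *
p,h=state();print('c',(p[:2]-O)@N,'a',(p[:2]-O)@U)
p,d=manip.capture('side');cv2.imwrite('pics/side8z.png',cv2.resize(p[80:280,260:480,::-1],None,fx=3,fy=3))
"
```

```text
t 14.85 p [610.2 -10.2  49.4] h 10.57 F [0.18 0.7  2.28] gap 55.6 q [ 0.2   0.74 -0.36  1.74  0.37  0.73 -0.16]
c 1.1519923306825481 a 127.44596944065559
```

View pics/side8z.png

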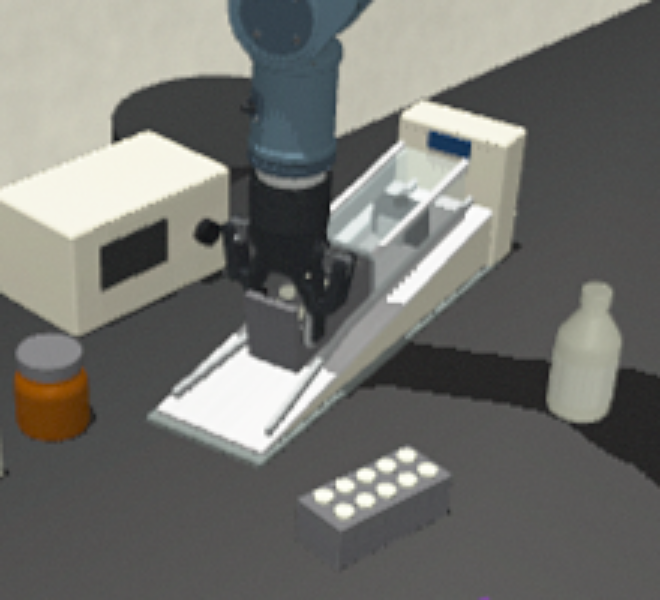

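Emit:
{"op": "move_arm", "data": {"commands": [[[0, 3, -0.5], 0, 40], [[0, 6, -1], 0, 40], [[0, 9, -1.4], 0, 40], [[0, 12, -1.8], 0, 40], [[0, 15, -2.2], 0, 40], [[0, 18, -2.6], 0, 40], [[0, 21, -3], 0, 40], [[0, 24, -3.4], 0, 40], [[0, 27, -3.9], 0, 40], [[0, 30, -4.3], 0, 40], [[0, 30, -4.3], 0, 40]]}}

```text
t: 16.0
ee_pos: [615.6, -39.5, 53.6]
eef_rot: [0.0, 0.996, 0.092, 0.0]
contact_force: [-0.9, 1.5, 2.4]
finger_gap: 55.5
```

Emit:
{"op": "move_arm", "data": {"commands": [[[0, 2, -0.3], 0, 40], [[0, 4, -0.6], 0, 40], [[0, 6, -0.9], 0, 40], [[0, 8, -1.1], 0, 40], [[0, 10, -1.4], 0, 40], [[0, 12, -1.7], 0, 40], [[0, 12, -1.7], 0, 40]]}}

```text
t: 16.7
ee_pos: [617.7, -51.1, 55.3]
eef_rot: [0.0, 0.996, 0.092, 0.0]
contact_force: [-1.0, 2.4, 1.5]
finger_gap: 56.0
```

```bash
python3 -c "
from h import *
p,h=state();print('c',(p[:2]-O)@N,'a',(p[:2]-O)@U)
p,d=manip.capture('side');cv2.imwrite('pics/side9z.png',cv2.resize(p[80:240,320:480,::-1],None,fx=3.7,fy=3.7,interpolation=cv2.INTER_CUBIC))
"
```

```text
t 16.7 p [617.7 -51.1  55.3] h 10.59 F [-0.98  2.41  1.47] gap 56.0 q [ 0.27  0.74 -0.37  1.71  0.36  0.76 -0.09]
c 0.9603100814394094 a 168.9909142309421
```

View pics/side9z.png

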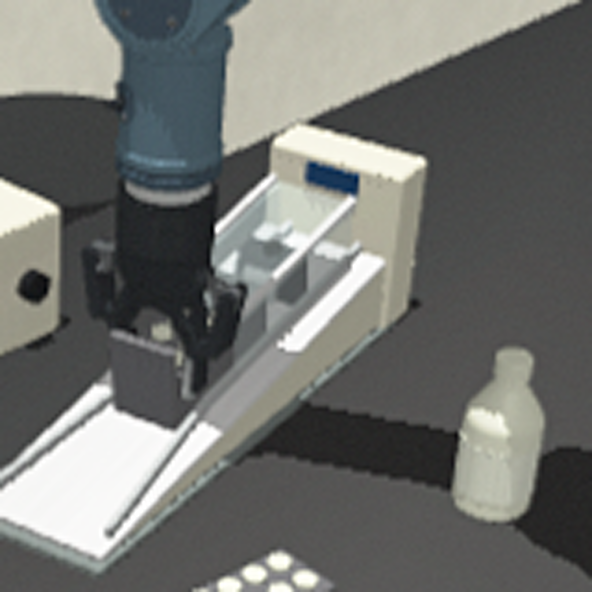

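Emit:
{"op": "move_arm", "data": {"commands": [[[0, 1.5, -0.2], 0, 40], [[0, 3, -0.4], 0, 40], [[0, 4.5, -0.6], 0, 40], [[0, 6, -0.8], 0, 40], [[0, 6, -0.8], 0, 40]]}}

```text
t: 17.25
ee_pos: [618.8, -56.7, 56.1]
eef_rot: [0.0, 0.996, 0.092, 0.0]
contact_force: [-0.2, 3.6, 2.6]
finger_gap: 55.7
```

Emit:
{"op": "move_arm", "data": {"commands": [[[0, 1.5, -0.2], 0, 40], [[0, 3, -0.4], 0, 40], [[0, 4.5, -0.6], 0, 40], [[0, 6, -0.8], 0, 40], [[0, 6, -0.8], 0, 40]]}}

```text
t: 17.75
ee_pos: [620.0, -62.6, 56.9]
eef_rot: [0.0, 0.996, 0.092, 0.0]
contact_force: [-0.9, 3.7, 4.3]
finger_gap: 55.6
```

Emit:
{"op": "move_arm", "data": {"commands": [[[0, 1.5, -0.6], 0, 40], [[0, 3, -0.9], 0, 40], [[0, 4.5, -1.2], 0, 40], [[0, 4.5, -1.2], 0, 40]]}}

```text
t: 18.15
ee_pos: [620.3, -67.9, 57.7]
eef_rot: [0.0, 0.996, 0.092, -0.0]
contact_force: [0.4, 0.3, 0.7]
finger_gap: 55.7
```

Emit:
{"op": "move_arm", "data": {"commands": [[[0, 1.5, -0.3], 0, 40], [[0, 3, -0.6], 0, 40], [[0, 4.5, -0.8], 0, 40], [[0, 4.5, -0.8], 0, 40]]}}

```text
t: 18.55
ee_pos: [621.2, -72.1, 58.5]
eef_rot: [0.0, 0.996, 0.092, -0.0]
contact_force: [-0.2, 0.2, -3.5]
finger_gap: 55.2
```

```bash
python3 -c "
from h import *
p,h=state();print('c',(p[:2]-O)@N,'a',(p[:2]-O)@U)
for n in('side','top'):
  p,d=manip.capture(n);cv2.imwrite(f'pics/{n}10.png',p[:,:,::-1])
p=cv2.imread('pics/side10.png');cv2.imwrite('pics/side10z.png',cv2.resize(p[100:200,340:450],None,fx=6,fy=6,interpolation=cv2.INTER_CUBIC))
p=cv2.imread('pics/top10.png');cv2.imwrite('pics/top10z.png',cv2.resize(p[100:220,370:610],None,fx=3,fy=3,interpolation=cv2.INTER_CUBIC))
"
```

```text
t 18.55 p [621.2 -72.1  58.5] h 10.57 F [-0.15  0.25 -3.46] gap 55.2 q [ 0.3   0.75 -0.37  1.69  0.36  0.77 -0.05]
c 0.4752707675345448 a 190.27062928747276
```

View pics/side10z.png

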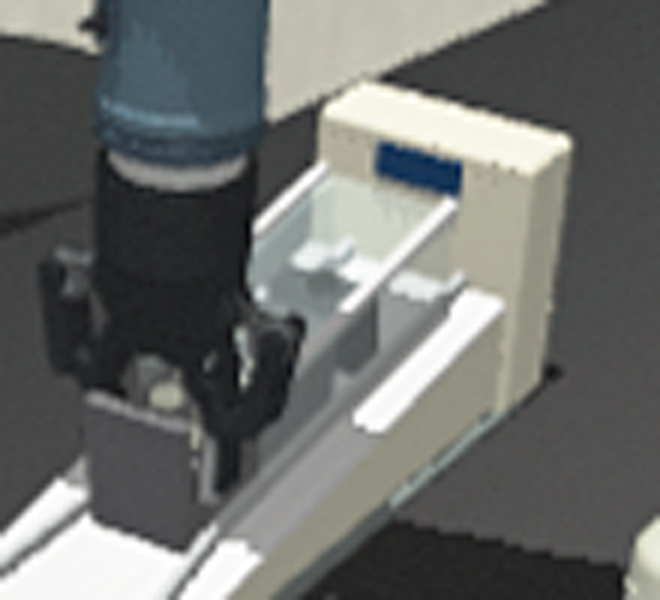

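View pics/top10z.png

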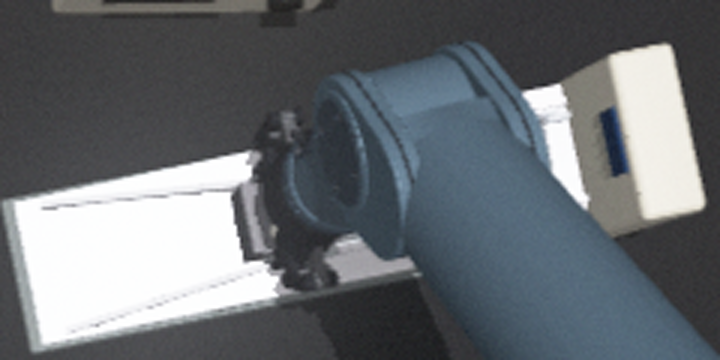

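Emit:
{"op": "move_arm", "data": {"commands": [[[0, 1, 0.5], 0, 40], [[0, 2, 0.4], 0, 40], [[0, 3, 0.3], 0, 40], [[0, 3, 0.3], 0, 40]]}}

```text
t: 19.05
ee_pos: [622.3, -74.3, 58.6]
eef_rot: [0.0, 0.996, 0.093, 0.0]
contact_force: [0.6, 0.6, -1.5]
finger_gap: 55.3
```

Emit:
{"op": "move_arm", "data": {"commands": [[[0, 1, -0.1], 0, 40], [[0, 2, -0.2], 0, 40], [[0, 3, -0.4], 0, 40], [[0, 3, -0.4], 0, 40]]}}

```text
t: 19.45
ee_pos: [622.8, -77.2, 59.0]
eef_rot: [0.0, 0.996, 0.092, 0.0]
contact_force: [0.1, 0.3, 0.6]
finger_gap: 55.4
```

Emit:
{"op": "move_arm", "data": {"commands": [[[0, 1, -0.1], 0, 40], [[0, 2, -0.2], 0, 40], [[0, 3, -0.4], 0, 40], [[0, 3, -0.4], 0, 40]]}}

```text
t: 19.85
ee_pos: [623.3, -79.9, 59.4]
eef_rot: [-0.0, 0.996, 0.093, 0.0]
contact_force: [0.5, 3.7, 0.7]
finger_gap: 55.5
```

```bash
python3 -c "
from h import *
p,h=state();print('c',(p[:2]-O)@N,'a',(p[:2]-O)@U)
"
```

```text
t 19.85 p [623.3 -79.9  59.4] h 10.63 F [0.54 3.71 0.74] gap 55.5 q [ 0.31  0.75 -0.37  1.68  0.36  0.78 -0.04]
c 1.1180433762797302 a 198.35392489183872
```

Emit:
{"op": "move_arm", "data": {"commands": [[[0, 1, -0.1], 0, 40], [[0, 2, -0.3], 0, 40], [[0, 2, -0.3], 0, 40]]}}

```text
t: 20.15
ee_pos: [623.6, -81.9, 59.7]
eef_rot: [-0.0, 0.996, 0.093, 0.0]
contact_force: [0.3, 2.6, 1.3]
finger_gap: 55.2
```

Emit:
{"op": "move_arm", "data": {"commands": [[[0, 1, -0.1], 0, 40], [[0, 2, -0.3], 0, 40], [[0, 2, -0.3], 0, 40]]}}

```text
t: 20.45
ee_pos: [624.0, -84.0, 60.0]
eef_rot: [0.0, 0.996, 0.093, 0.0]
contact_force: [-1.5, 4.7, 1.7]
finger_gap: 55.3
```

```bash
python3 -c "
from h import *
p,h=state();print('c',(p[:2]-O)@N,'a',(p[:2]-O)@U)
for n in('side',):
  p,d=manip.capture(n);cv2.imwrite(f'pics/{n}11.png',p[:,:,::-1])
p=cv2.imread('pics/side11.png');cv2.imwrite('pics/side11z.png',cv2.resize(p[110:190,360:450],None,fx=7,fy=7,interpolation=cv2.INTER_CUBIC))
"
```

```text
t 20.45 p [624. -84.  60.] h 10.62 F [-1.49  4.66  1.74] gap 55.3 q [ 0.32  0.75 -0.37  1.68  0.36  0.78 -0.03]
c 1.043470541932184 a 202.50523939328497
```

View pics/side11z.png

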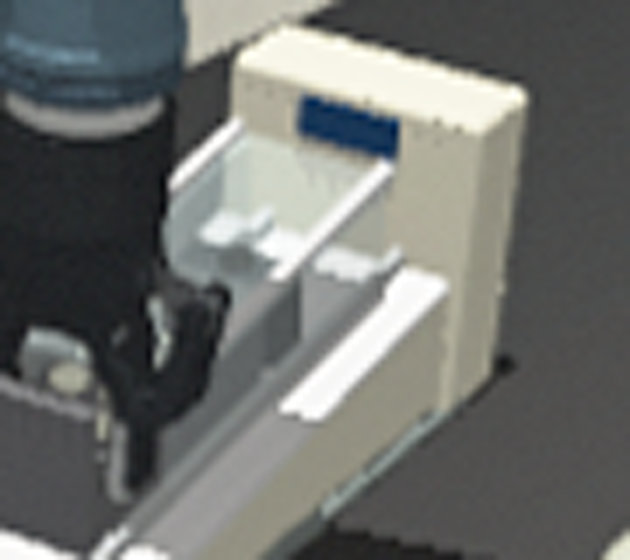

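Emit:
{"op": "move_arm", "data": {"commands": [[[0, 1, -0.1], 0, 40], [[0, 1, -0.1], 0, 40]]}}

```text
t: 20.7
ee_pos: [624.2, -84.8, 60.1]
eef_rot: [-0.0, 0.996, 0.093, 0.0]
contact_force: [-0.2, 4.0, 2.1]
finger_gap: 55.5
```

Emit:
{"op": "move_arm", "data": {"commands": [[[0, 1, -0.2], 0, 40], [[0, 1, -0.2], 0, 40]]}}

```text
t: 20.9
ee_pos: [624.2, -85.0, 60.1]
eef_rot: [-0.001, 0.996, 0.093, 0.0]
contact_force: [-0.9, 6.3, 1.4]
finger_gap: 55.6
```

Emit:
{"op": "move_arm", "data": {"commands": [[[0, 1, -0.2], 0, 40], [[0, 1, -0.2], 0, 40]]}}

```text
t: 21.1
ee_pos: [624.2, -85.0, 60.2]
eef_rot: [-0.001, 0.996, 0.093, -0.0]
contact_force: [-0.5, 8.2, 1.2]
finger_gap: 55.8
```

Emit:
{"op": "move_arm", "data": {"commands": [[[0, 1, -0.2], 0, 40], [[0, 1, -0.2], 0, 40]]}}

```text
t: 21.3
ee_pos: [624.2, -85.0, 60.2]
eef_rot: [-0.002, 0.996, 0.093, -0.0]
contact_force: [-0.9, 10.2, 0.8]
finger_gap: 55.7
```

Emit:
{"op": "move_arm", "data": {"commands": [[[0, -2, 0.2], 0, 40], [[0, -3.5, 0.2], 0, 40], [[0, -3.5, 0.2], 0, 40]]}}

```text
t: 21.6
ee_pos: [624.0, -85.1, 60.2]
eef_rot: [0.0, 0.996, 0.092, 0.0]
contact_force: [0.8, 2.5, -2.1]
finger_gap: 55.4
```

Emit:
{"op": "move_arm", "data": {"commands": [[[0, 0, 0], 0, 60], [[0, 0, 0], 0, 65], [[0, 0, 0], 0, 75], [[0, 0, 0], 0, 80], [[0, 0, 0], 0, 80], [[0, 0, 0], 0, 80]]}}

```text
t: 22.2
ee_pos: [623.9, -84.6, 60.4]
eef_rot: [0.0, 0.996, 0.092, -0.0]
contact_force: [-0.0, 0.5, 0.3]
finger_gap: 80.0
```

Emit:
{"op": "move_arm", "data": {"commands": [[[0, 0, -20], 0, 80], [[0, 0, -50], 0, 80], [[0, 0, -90], 0, 80], [[0, -40, -120], 0, 80], [[0, -80, -130], 0, 80], [[0, -120, -130], 0, 80], [[0, -160, -130], 0, 80], [[0, -200, -130], 0, 80], [[0, -240, -130], 0, 80], [[0, -240, -130], 0, 80]]}}

```text
t: 23.2
ee_pos: [577.5, 159.5, 191.0]
eef_rot: [-0.002, 0.995, 0.097, 0.0]
contact_force: [0.6, 0.6, 1.1]
finger_gap: 80.0
```

```bash
python3 -c "
from h import *
state()
for n in('side','top'):
  p,d=manip.capture(n);cv2.imwrite(f'pics/{n}12.png',p[:,:,::-1]);np.save(n+'12.npy',d)
p=cv2.imread('pics/side12.png');cv2.imwrite('pics/side12z.png',cv2.resize(p[100:220,330:450],None,fx=5,fy=5,interpolation=cv2.INTER_CUBIC))
p=cv2.imread('pics/top12.png');cv2.imwrite('pics/top12z.png',cv2.resize(p[100:220,400:610],None,fx=3.7,fy=3.7,interpolation=cv2.INTER_CUBIC))
"
```

```text
t 23.2 p [577.5 159.5 191. ] h 11.18 F [0.62 0.56 1.06] gap 80.0 q [ 0.01  0.54 -0.48  1.69  0.29  0.97 -0.38]
```

View pics/side12z.png

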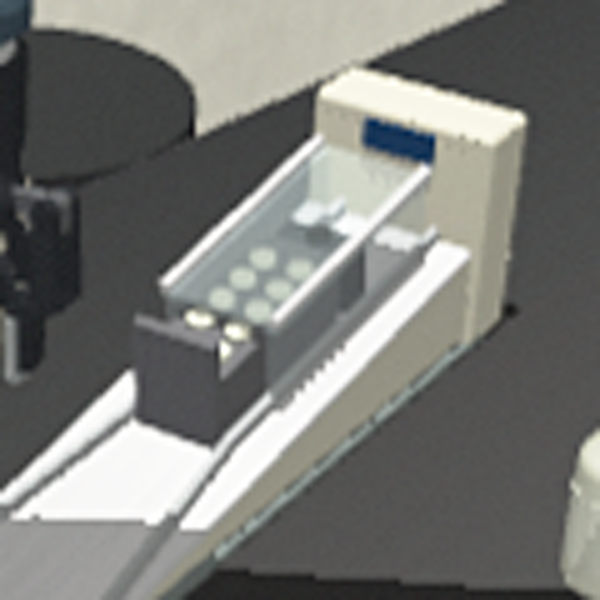

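View pics/top12z.png

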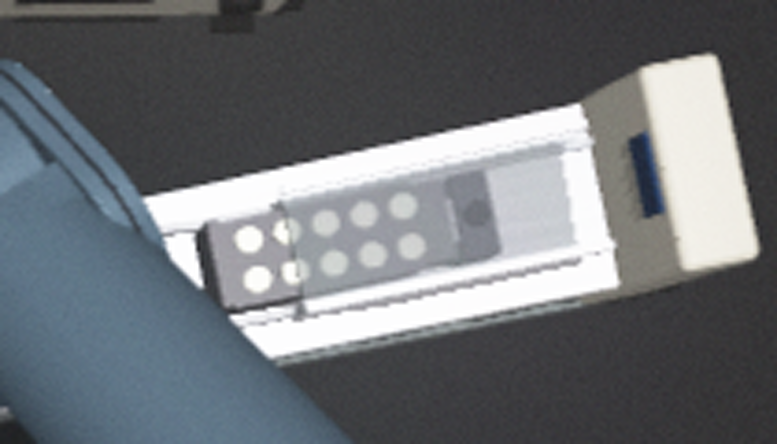

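```bash
python3 -c "
from h import *
acc=0
a=np.arange(150,400,.35);c=np.arange(-45,45,.35);A,C=np.meshgrid(a,c)
for nm,h in (('top12',49),('top0',49)):
  col=cv2.imread(f'pics/{nm}.png')
  s8,c8=np.sin(np.radians(8)),np.cos(np.radians(8))
  H=A*c8-h*s8;Z=12+A*s8+h*c8
  X=np.stack([O[0]+H*U[0]+C*N[0],O[1]+H*U[1]+C*N[1],Z],-1).reshape(-1,3)
  q=proj('top',X).astype(np.float32)
  im=cv2.remap(col,q[:,0].reshape(A.shape),q[:,1].reshape(A.shape),cv2.INTER_CUBIC)
  for x in range(150,400,25): cv2.putText(im,str(x),(int((x-150)/.35),10),0,.35,(0,255,0));cv2.line(im,(int((x-150)/.35),12),(int((x-150)/.35),20),(0,255,0))
  acc=im if isinstance(acc,int) else np.vstack([acc,im])
cv2.imwrite('pics/cmp.png',acc);print(acc.shape)
# cassette body on chute: tail and lateral
d=np.load('top12.npy');Q,us,vs=region('top',d,(450,140,480,190))
for lo in range(145,225,5):
  m=(Q[:,0]>lo)&(Q[:,0]<lo+5)&(Q[:,2]>72)&(Q[:,2]<125)
  if m.sum()>3: print(lo,m.sum(),Q[m,1].min().round(1),Q[m,1].max().round(1),np.median(Q[m,2]).round(1))
state()
"
```

```text
(516, 715, 3)
170 57 -28.2 27.1 110.2
175 87 -28.6 26.8 110.8
180 6 -28.8 25.7 110.2
185 17 -26.6 23.4 88.5
190 58 -28.4 27.2 88.3
195 64 -27.9 27.0 89.6
200 48 -28.7 25.9 91.2
205 51 -28.5 27.0 91.3
210 49 -28.5 26.4 90.2
215 58 -29.0 27.8 91.8
220 77 -28.4 38.6 95.4
t 23.3 p [579.4 152.5 190.4] h 10.76 F [-0.09  0.32  0.28] gap 80.2 q [ 0.01  0.54 -0.47  1.69  0.29  0.98 -0.38]
```

View pics/cmp.png

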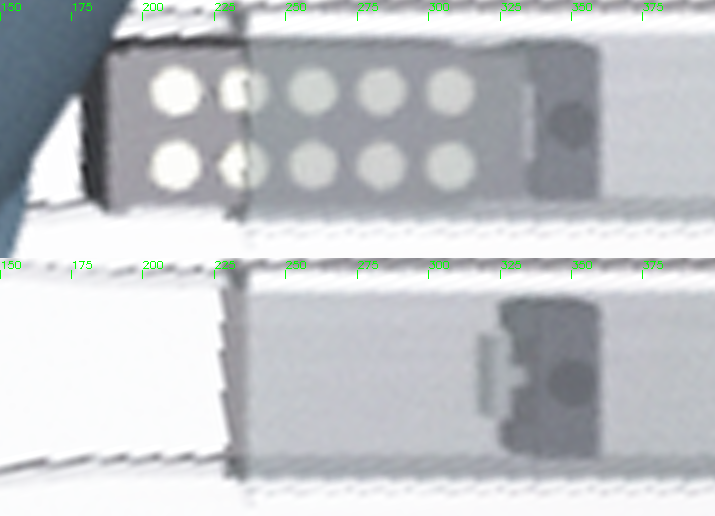

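The top view shows the nose meeting the stop, with the bar no longer protruding. I estimate the nose at 333 mm, against a free bar face near 325 mm. I'll confirm with a gentle nudge from behind the tail plate, independent of the earlier grip.

```bash
python3 -c "
from h import *
go([611.9,-22.7,130],10.66)
"
```

```text
t 23.3 p [579.4 152.5 190.4] h 10.76 F [-0.09  0.32  0.28] gap 80.2 q [ 0.01  0.54 -0.47  1.69  0.29  0.98 -0.38]
shift [ -0.8 178.2  60.4] turn 0.1 dist 188
```

Emit:
{"op": "move_arm", "data": {"commands": [[[-0.8, 45, 0], 0, 20], [[-0.8, 90, 0], 0, 20], [[-0.8, 130, 20], 0, 20], [[-0.8, 160, 50], 0, 20], [[-0.8, 175, 80], 0, 20], [[-0.8, 178, 98], 0, 20], [[-0.8, 178, 100], 0, 20], [[-0.8, 178, 100], 0, 20], [[-0.8, 178, 100], 0, 20]]}}

```text
t: 24.2
ee_pos: [612.6, -23.3, 91.7]
eef_rot: [0.0, 0.996, 0.093, 0.001]
contact_force: [-0.8, 0.3, 0.5]
finger_gap: 19.8
```

```bash
python3 -c "
from h import *
p,h=state();print('c',(p[:2]-O)@N,'a',(p[:2]-O)@U)
p,d=manip.capture('side')
cv2.imwrite('pics/side13z.png',cv2.resize(p[100:220,330:450,::-1],None,fx=5,fy=5,interpolation=cv2.INTER_CUBIC))
"
```

```text
t 24.2 p [612.6 -23.3  91.7] h 10.63 F [-0.79  0.27  0.48] gap 19.8 q [ 0.25  0.68 -0.4   1.72  0.35  0.81 -0.12]
c 1.112523141271509 a 140.75017468107583
```

View pics/side13z.png

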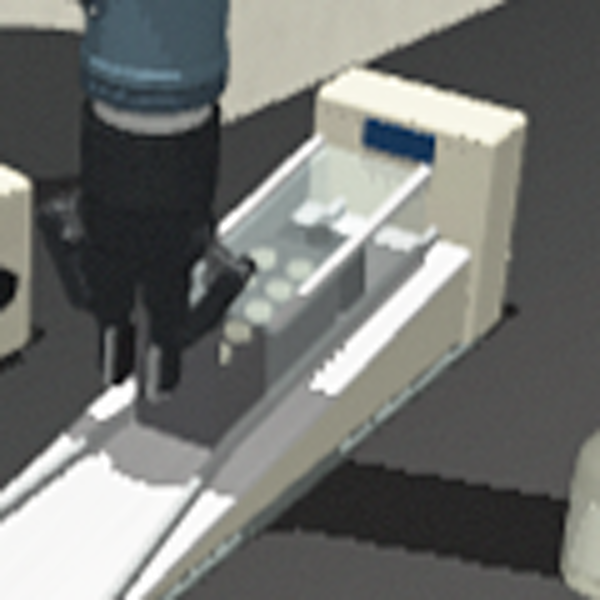

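Emit:
{"op": "move_arm", "data": {"commands": [[[0, 4, 0], 0, 20], [[0, 8, 0], 0, 20], [[0, 11, 0], 0, 20], [[0, 13, 0], 0, 20], [[0, 13, 0], 0, 20]]}}

```text
t: 24.75
ee_pos: [614.1, -37.0, 90.4]
eef_rot: [0.0, 0.996, 0.092, -0.0]
contact_force: [-0.6, 0.1, -0.0]
finger_gap: 20.1
```

Emit:
{"op": "move_arm", "data": {"commands": [[[0, 1, 0], 0, 20], [[0, 2, 0], 0, 20], [[0, 3, 0], 0, 20], [[0, 3, 0], 0, 20]]}}

```text
t: 25.15
ee_pos: [614.7, -39.6, 90.4]
eef_rot: [0.0, 0.996, 0.092, -0.0]
contact_force: [0.5, 0.6, 0.3]
finger_gap: 20.0
```

Emit:
{"op": "move_arm", "data": {"commands": [[[0, 1, 0], 0, 20], [[0, 2, 0], 0, 20], [[0, 2, 0], 0, 20]]}}

```text
t: 25.45
ee_pos: [615.0, -41.6, 90.3]
eef_rot: [0.0, 0.996, 0.092, -0.0]
contact_force: [0.6, -0.2, 0.8]
finger_gap: 19.8
```

Emit:
{"op": "move_arm", "data": {"commands": [[[0, 1, 0], 0, 20], [[0, 1, 0], 0, 20]]}}

```text
t: 25.65
ee_pos: [615.2, -42.5, 90.4]
eef_rot: [0.0, 0.996, 0.092, -0.0]
contact_force: [-0.2, 0.2, 0.0]
finger_gap: 20.0
```

Emit:
{"op": "move_arm", "data": {"commands": [[[0, 1, 0], 0, 20], [[0, 2, 0], 0, 20], [[0, 2, 0], 0, 20]]}}

```text
t: 25.95
ee_pos: [615.6, -44.6, 90.4]
eef_rot: [0.0, 0.996, 0.092, -0.0]
contact_force: [-0.3, -0.3, 0.4]
finger_gap: 19.8
```

Emit:
{"op": "move_arm", "data": {"commands": [[[0, 1, 0], 0, 20], [[0, 1, 0], 0, 20]]}}

```text
t: 26.15
ee_pos: [615.8, -45.2, 90.4]
eef_rot: [-0.0, 0.996, 0.093, -0.0]
contact_force: [0.0, -0.8, 0.7]
finger_gap: 20.0
```

Emit:
{"op": "move_arm", "data": {"commands": [[[0, 1, 0], 0, 20], [[0, 1, 0], 0, 20]]}}

```text
t: 26.35
ee_pos: [615.9, -45.4, 90.4]
eef_rot: [-0.0, 0.996, 0.093, -0.0]
contact_force: [0.6, 2.3, 0.6]
finger_gap: 20.2
```

Emit:
{"op": "move_arm", "data": {"commands": [[[0, 1, 0], 0, 20], [[0, 1, 0], 0, 20]]}}

```text
t: 26.55
ee_pos: [616.0, -45.6, 90.4]
eef_rot: [-0.001, 0.996, 0.093, 0.0]
contact_force: [-0.5, 5.5, 0.6]
finger_gap: 20.3
```

Contact stalls at once (5.5 N, 0.2 mm movement). That is more than floor friction could resist, so the cassette is against the solid stop. Backing off and checking.

Emit:
{"op": "move_arm", "data": {"commands": [[[0, -2, 0], 0, 20], [[0, -5, 0], 0, 20], [[0, -15, 0], 0, 20], [[0, -40, -20], 0, 20], [[0, -80, -60], 0, 20], [[0, -120, -100], 0, 20], [[0, -160, -100], 0, 20], [[0, -200, -100], 0, 20], [[0, -200, -100], 0, 20], [[0, -200, -100], 0, 20]]}}

```text
t: 27.55
ee_pos: [578.8, 150.7, 190.4]
eef_rot: [0.0, 0.996, 0.094, 0.0]
contact_force: [0.5, -1.0, 0.3]
finger_gap: 19.9
```

```bash
python3 -c "
from h import *
state()
P=[]
for n in('side','top'):
  p,d=manip.capture(n);cv2.imwrite(f'pics/{n}14.png',p[:,:,::-1]);np.save(n+'14.npy',d)
for f in ('12','14'):
  d=np.load(f'top{f}.npy');Q,us,vs=region('top',d,(450,140,480,190))
  m=(Q[:,2]>72)&(Q[:,2]<125)&(Q[:,0]<215)&(Q[:,0]>150)&(abs(Q[:,1])<35)
  print(cv2.minAreaRect(Q[m,:2].astype(np.float32)),Q[m,0].min(), np.polyfit(Q[m&(Q[:,2]<100),0],Q[m&(Q[:,2]<100),2],1))
a=cv2.imread('pics/side14.png')[90:220,330:450];b=cv2.imread('pics/top14.png')[100:220,420:580]
cv2.imwrite('pics/fin.png',np.hstack([cv2.resize(a,(400,433)),cv2.resize(b,(400,433),interpolation=cv2.INTER_CUBIC)]))
for q in('tube_block','reagent','jar','tip_box','beaker'): print(q,[np.round(r['position'],0) for r in manip.spot_point('side',q)][:1])
state()
"
```

```text
t 27.55 p [578.8 150.7 190.4] h 10.78 F [ 0.48 -1.    0.35] gap 19.9 q [ 0.01  0.54 -0.47  1.7   0.28  0.97 -0.37]
((193.43179321289062, -0.7426300048828125), (42.92108154296875, 56.00337219238281), 0.3220313787460327) 171.84189277761953 [ 0.12779453 63.98235386]
((193.22312927246094, -0.37531089782714844), (56.29336929321289, 43.26907730102539), 89.9858169555664) 171.59331627142615 [ 0.13182977 63.28210083]
tube_block [array([394., 103.,   0.])]
reagent [array([ 383., -182.,    4.])]
jar [array([709., 199.,  -1.])]
tip_box []
beaker [array([429., 557.,   0.])]
t 27.9 p [579.5 148.3 190.2] h 10.52 F [-0.64 -0.49  0.69] gap 20.1 q [ 0.01  0.54 -0.47  1.7   0.28  0.97 -0.37]
```

View pics/fin.png

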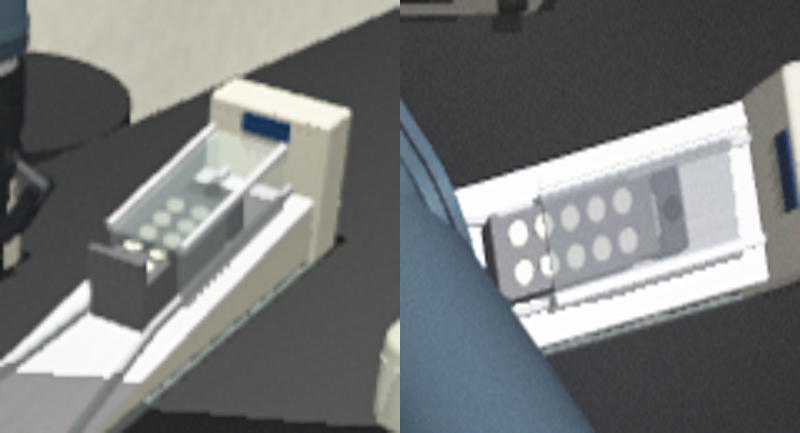

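The cassette has not moved, is centred within 1 mm, aligned with the chute and flat. The arm is clear and the bystanders that were detected are in place. Handing in.

```bash
python3 -c "
from cell import manip
print(manip.job_done())"
```

```text
the job is handed in; nothing more can be done
None
```

The grey cassette is loaded and resting against the stop with the sensor bar pressed in, and I handed the job in at about 28 s. No verdict was reported.

**What I did:** I set the cassette on the chute foot, nose uphill and flat between the rails. Then I re-gripped it near the tail and slid it up under the cover until it stalled at about 10 N. I eased off, released it, and gave the tail plate a light push from behind to check the stop.

**Last checks:**
- **Against the stop:** the check push stalled at once at 5.5 N with 0.2 mm of movement, which is more than floor friction could resist. I could not read the sensor joint directly. I put the nose at about 333 mm from the foot and the free bar face at about 325 mm, which matches full travel to within about 2 mm.
- **Position:** the cassette is within 1 mm of the centre line by my measurement, aligned to within 0.5 degrees, and lying at the chute's slope. It stayed put after I let go.
- **Centre line:** the two cameras put the chute's centre line about 2 mm apart, and I used a value between them. I felt no lateral jamming in the parallel rails.
- **Other things on the bench:** tube block, reagent, jar and beaker are where they started. The side camera did not detect the tip box in the last check. The arm never worked near it.

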